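Turn the row of polishing pots round into the other tray

ROBOT

A 6-joint arm with a two-finger parallel gripper is mounted at the origin on the work surface. World frame = base frame: x ahead of the robot, y to its left, z up, the work surface at z = 0. Lengths are in m, angles in degrees, forces in N, time in s.
With the tool pointing down it reaches from about 0.3 to 0.75 m from the base axis. Payload 8.5 kg.
Tool frame: the origin (TCP) lies midway between the tips of the shut fingers; the grasp point (between the pads) lies 19 mm behind it; z points along the fingers, y is the line along which they close (so a half turn about z gives the same grasp; the last joint's range is limited). The gripper opens to 85 mm and grips with 20 to 120 N. Pads are 22 mm wide; open, the fingers measure 114 mm over their backs; the gripper's body (76 mm by 85 mm) begins 54 mm behind the grasp point. The pads swing forward as they close: fully open they stand 13 mm farther back than shut.
Start: joints at [63.581, 21.807, 74.336, -0, 83.858, -12.336], TCP at [0.134, 0.533, 0.231] pointing down, gripper open.
Joint ranges: [-178.18, 178.18], [-50.72, 133.34], [12.68, 142.11], [-81.47, 261.47], [9.98, 163.14], [-165.26, 165.26]. Speed limits (degrees/s): [136.94, 136.94, 180, 180, 180, 180].

INTERFACE

Orientations are given as a 3x3 rotation matrix whose columns are the frame's x, y, z axes.
In Python, from rig import env, get_image, close_job gives the robot as it stands.
- The arm moves only by the tool step_arm, never from a script. Its argument "targets" is a list of rows, each a list of 2 entries, a list of its own where there are three numbers: the shift along the tool's x, y, z as a fraction of full scale, then the turn, a rotation vector about the tool's x, y, z as a fraction of full scale. In form: [[[x, y, z], [wx, wy, wz]], ...]. A call has 1 to 10 rows; each row is the pose to reach, as a shift and turn from the pose commanded when the call began, along the tool's axes at that moment; what a row does not reach only later rows make up. Full scale, the value 1, is 0.3 m for a shift and 45 degrees for a turn. A row lasts 1/12 s, in which the tool goes at most 41.7 mm and 7.16 degrees, less where a joint would pass 70% of its speed; a pose out of reach is approached as far as the arm can. A call with a number of a shift or a turn outside -1 to 1 is refused whole. A call with a gripper value outside its range is refused whole. "jaw" is the finger opening in mm, from 0 to 85.4, set as the call begins (left out, the last holds). The fingers move at their own pace and stop on an object; "grip_force" is the grip in N (left out, the last holds). Time passes only in rows, so rows that repeat a pose let the fingers close. It gives the time, the measured TCP pose, the force, the opening and the grip force at its end, in the units of the state.
- env.observe(): the state, without advancing time (a new reading comes with each control period).
- get_image(name): name is "side" or "top" or "wrist"; returns a dict with "img" (480x640x3 uint8, red, green, blue), "z_map" (480x640 float32, m along the optical axis (not along the pixel's ray), 0 where there is no reading), "intrinsics" (3x3 intrinsics, pixels), "D" ([k1, k2, p1, p2, k3] as OpenCV has them; the pictures are not rectified), "rvec" (rotation vector, rad) and "tvec" (3), from world to camera coordinates, as OpenCV has them. Camera axes: x right, y down, z forward; pixel columns grow to the right and rows downward; lengths in m; the calibration is good to about 2 mm. A picture is of the moment at which its call begins.
- close_job(): hands the job in; it is judged then, once.
The state is a dict: "time_s": time; "q": joint angles; "qvel": joint speeds; "joint_efforts": joint torques, N m; "position": TCP position; "tool_rot": TCP orientation; "ft_force": force on the tool from outside, world axes, zero at the start; "wrist_torque": the same for the moment, N m; "grip_width": finger opening in m; "gripper_force": force on a finger pad.
Only numpy, scipy, OpenCV 4.12 (cv2) and the standard library are available. Lean on these libraries where they do the work, as an engineer would, in place of code of your own. Each camera call takes 0.05 s, during which the arm holds its last target. There are 200 camera calls.

TASK

The four unlabelled pots of polishing grit stand on the cork-pad rack in their order of use, from coarse to fine. Move them all into the compartment tray for the jeweller across the bench, one pot to a compartment and in reverse order: seen from the robot, the pot now leftmost on the pad rack goes into the rightmost compartment, the next one beside it, and so on to the rightmost pot in the leftmost compartment. Keep the pots upright, set each one down rather than dropping it, and leave all four standing flat on their compartments' floors.

Things in the scene. Friction and masses are not known exactly. Their poses are not given: they have to be found in the camera images.
- tin: Flat round lidded aluminium tin, 46 mm in diameter, 42 mm tall. Loose, rigid and closed, about 0.05 to 0.17 kg. Stands upright; origin at the centre of its underside, z up.
- jar: Round amber glass jar, 44 mm in diameter, with a 40 mm black cap from 46 mm up; 60 mm tall in all. Loose, rigid and closed, about 0.05 to 0.17 kg. Stands upright; origin at the centre of its underside, z up.
- square_pot: Square white ceramic pot, 36 x 36 mm and 44 mm tall, with a 34 mm square white lid to 52 mm; its x and y axes are square to its sides. Loose, rigid and closed, about 0.05 to 0.17 kg. Stands upright; origin at the centre of its underside, z up.
- bottle: Slim round grey plastic bottle, 32 mm in diameter up to 54 mm, with a narrow (18 mm) black neck and cap above; 74 mm tall in all. Loose, rigid and closed, about 0.05 to 0.17 kg. Stands upright; origin at the centre of its underside, z up.
- tin_pad: Fixed round cork pad, 54 mm in diameter and 3 mm thick, on the pad rack, on which the tin stands at the start (all four pads look alike). Origin at the centre of its underside, so the pot starts 3 mm above it.
- jar_pad: Fixed round cork pad, 54 mm in diameter and 3 mm thick, on the pad rack, on which the jar stands at the start (all four pads look alike). Origin at the centre of its underside, so the pot starts 3 mm above it.
- square_pot_pad: Fixed round cork pad, 54 mm in diameter and 3 mm thick, on the pad rack, on which the square pot stands at the start (all four pads look alike). Origin at the centre of its underside, so the pot starts 3 mm above it.
- bottle_pad: Fixed round cork pad, 54 mm in diameter and 3 mm thick, on the pad rack, on which the bottle stands at the start (all four pads look alike). Origin at the centre of its underside, so the pot starts 3 mm above it.
- pad_rack: Rack the pots start on: fixed dark wooden plank, 90 (x) by 296 mm (y), 8 mm thick, end cheeks 26 mm tall at y = +-153 mm. The pads lie on it in a row at y = -102, -34, 34, 102 mm, in any order. Origin at the centre of its underside; x points roughly away from the robot, y to the robot's left (yaw within 0.3 rad).
- tray: Rack to fill, left or right of the pad rack: fixed wooden tray with a pale floor, 74 (x) by 278 mm (y). Four open compartments, 62 x 62 mm inside, in a row centred at x = 0, y = -102, -34, 34, 102 mm; floor 6 mm above the origin, tops of the 6 mm walls 16 mm above it. Origin at the centre of its underside; x points roughly away from the robot, y to the robot's left (yaw within 0.3 rad).
Not all that is in view belongs to the job. Leave any pink look-alike of the tin alone.

How it is judged (in metres and radians):
At the end, for the whole second after the job is handed in: Each pot stands in the compartment that mirrors its starting place (pad at y = c on the pad rack: compartment at y = -c of the tray), within 20 mm of its centre along each tray axis, underside within 4 mm of its floor height, within 0.12 rad of upright, at rest (((y of tin_pad in the frame of pad_rack between -0.122 and -0.082 m and y of tin in the frame of tray between 0.082 and 0.122 m) or (y of tin_pad in the frame of pad_rack between -0.054 and -0.014 m and y of tin in the frame of tray between 0.014 and 0.054 m) or (y of tin_pad in the frame of pad_rack between 0.014 and 0.054 m and y of tin in the frame of tray between -0.054 and -0.014 m) or (y of tin_pad in the frame of pad_rack between 0.082 and 0.122 m and y of tin in the frame of tray between -0.122 and -0.082 m)) and x of tin in the frame of tray between -0.02 and 0.02 m and z of tin in the frame of tray between 0.002 and 0.01 m and angle between each of tin, jar, square_pot, bottle's own z axis and vertical below 0.12 rad and linear speed of each of tin, jar, square_pot, bottle below 0.02 m/s and angular speed of each of tin, jar, square_pot, bottle below 0.2 rad/s and ((y of jar_pad in the frame of pad_rack between -0.122 and -0.082 m and y of jar in the frame of tray between 0.082 and 0.122 m) or (y of jar_pad in the frame of pad_rack between -0.054 and -0.014 m and y of jar in the frame of tray between 0.014 and 0.054 m) or (y of jar_pad in the frame of pad_rack between 0.014 and 0.054 m and y of jar in the frame of tray between -0.054 and -0.014 m) or (y of jar_pad in the frame of pad_rack between 0.082 and 0.122 m and y of jar in the frame of tray between -0.122 and -0.082 m)) and x of jar in the frame of tray between -0.02 and 0.02 m and z of jar in the frame of tray between 0.002 and 0.01 m and ((y of square_pot_pad in the frame of pad_rack between -0.122 and -0.082 m and y of square_pot in the frame of tray between 0.082 and 0.122 m) or (y of square_pot_pad in the frame of pad_rack between -0.054 and -0.014 m and y of square_pot in the frame of tray between 0.014 and 0.054 m) or (y of square_pot_pad in the frame of pad_rack between 0.014 and 0.054 m and y of square_pot in the frame of tray between -0.054 and -0.014 m) or (y of square_pot_pad in the frame of pad_rack between 0.082 and 0.122 m and y of square_pot in the frame of tray between -0.122 and -0.082 m)) and x of square_pot in the frame of tray between -0.02 and 0.02 m and z of square_pot in the frame of tray between 0.002 and 0.01 m and ((y of bottle_pad in the frame of pad_rack between -0.122 and -0.082 m and y of bottle in the frame of tray between 0.082 and 0.122 m) or (y of bottle_pad in the frame of pad_rack between -0.054 and -0.014 m and y of bottle in the frame of tray between 0.014 and 0.054 m) or (y of bottle_pad in the frame of pad_rack between 0.014 and 0.054 m and y of bottle in the frame of tray between -0.054 and -0.014 m) or (y of bottle_pad in the frame of pad_rack between 0.082 and 0.122 m and y of bottle in the frame of tray between -0.122 and -0.082 m)) and x of bottle in the frame of tray between -0.02 and 0.02 m and z of bottle in the frame of tray between 0.002 and 0.01 m); the robot touches nothing.
It fails at once if a pot is tipped over (more than 0.7 rad from upright) (angle between any of tin, jar, square_pot, bottle's own z axis and vertical above 0.7 rad).
It fails at once if a pot falls freely at more than 0.8 m/s (dropped from over about 3 cm) ((linear speed of tin above 0.8 m/s and contact force between tin and the fingers below 0.05 N) or (linear speed of jar above 0.8 m/s and contact force between jar and the fingers below 0.05 N) or (linear speed of square_pot above 0.8 m/s and contact force between square_pot and the fingers below 0.05 N) or (linear speed of bottle above 0.8 m/s and contact force between bottle and the fingers below 0.05 N)).
It also fails if it takes over 99 s, if anything falls off the work surface, if the arm or the gripper's body presses on something with over 40 N, if the wrist force passes 120 N, or if a joint passes its speed limit or range.

## Working session

There is one attempt and no reset: what is moved stays moved. The work goes in short steps, Python scripts to look and compute and a tool call to move; the robot and the scene stay as the last step left them, time stands still between calls to the robot, and variables do not carry over. Pictures are saved under pics/ and viewed, at most 14 in all, crops included, and the job is handed in when it is done.

Besides the shell and the picture viewer there is one more tool, called in YAML: its name, and indented under it one key for each argument. step_arm: Moves the arm, as the interface text tells. Its arguments: {"type":"object","properties":{"targets":{"type":"array","items":{"type":"array"}},"jaw":{"type":"number"},"grip_force":{"type":"number"}},"required":["targets"]}

```bash
ls; mkdir -p pics; cat > h.py <<'E'
import numpy as np, cv2, pickle
from rig import env, get_image
def grab(n):
    d=get_image(n); d['R']=cv2.Rodrigues(np.array(d['rvec'],float))[0]; d['t']=np.array(d['tvec'],float).ravel(); d['K']=np.array(d['intrinsics'],float); d['D']=np.array(d['D'],float)
    return d
def ray(d,uv):
    p=cv2.undistortPoints(np.array(uv,float).reshape(-1,1,2),d['K'],d['D']).reshape(-1,2)
    r=np.c_[p,np.ones(len(p))]@d['R']; return -d['R'].T@d['t'], r
def onplane(d,uv,z):
    c,r=ray(d,uv); return c+r*((z-c[2])/r[:,2])[:,None]
def depthpt(d,uv):
    c,r=ray(d,uv); uv=np.array(uv,int).reshape(-1,2); z=d['z_map'][uv[:,1],uv[:,0]]; return c+r*z[:,None]
def tri(d1,uv1,d2,uv2):
    c1,r1=ray(d1,uv1);c2,r2=ray(d2,uv2);r1=r1[0]/np.linalg.norm(r1[0]);r2=r2[0]/np.linalg.norm(r2[0])
    s=np.linalg.lstsq(np.c_[r1,-r2],c2-c1,rcond=None)[0]; a=c1+s[0]*r1;b=c2+s[1]*r2
    return (a+b)/2, np.linalg.norm(a-b)
def save(d,f): cv2.imwrite('pics/'+f,cv2.cvtColor(d['img'],cv2.COLOR_RGB2BGR))
E
python3 - <<'E'
from h import *
for n in('top','side'):
    d=grab(n); save(d,n+'0.png'); pickle.dump(d,open(n+'0.pkl','wb')); print(n,-d['R'].T@d['t'],d['R'][2],d['K'][0,0],d['D'])
print(env.observe())
E
```

```text
pics
top [ 0.45279015 -0.00658602  0.98446884] [ 0.03459871 -0.01193222 -0.99933005] 522.9490573584912 [-0.06591125  0.          0.          0.          0.        ]
side [0.44020759 0.60982821 0.79875894] [ 0.05070514 -0.64498938 -0.7625075 ] 483.30787599136664 [0.02071341 0.         0.         0.         0.        ]
{'time_s': 0.1, 'q': array([ 6.35816652e+01,  2.18360556e+01,  7.43790485e+01,  1.28386255e-03,
        8.38576095e+01, -1.23350057e+01]), 'qvel': array([-0.01317166, -0.08308927, -0.23178634,  0.06576969,  0.04210779,
        0.0604915 ]), 'joint_efforts': array([ 3.46111046e-03, -4.49222481e+01, -2.31657493e+01, -2.07302596e-04,
        3.64996304e-03, -3.22131211e-05]), 'position': array([0.13370442, 0.53323378, 0.23079161]), 'tool_rot': array([[-9.69942184e-01,  2.43334785e-01, -5.84599159e-04],
       [ 2.43335311e-01,  9.69941574e-01, -1.12664779e-03],
       [ 2.92874431e-04, -1.23503684e-03, -9.99999194e-01]]), 'ft_force': array([ 0.13218087, -0.34233137, -0.15236232]), 'wrist_torque': array([ 0.0392198 ,  0.07052801, -0.00584702]), 'gripper_force': 0.0, 'grip_width': 0.08529113600570312}
```

View pics/top0.png

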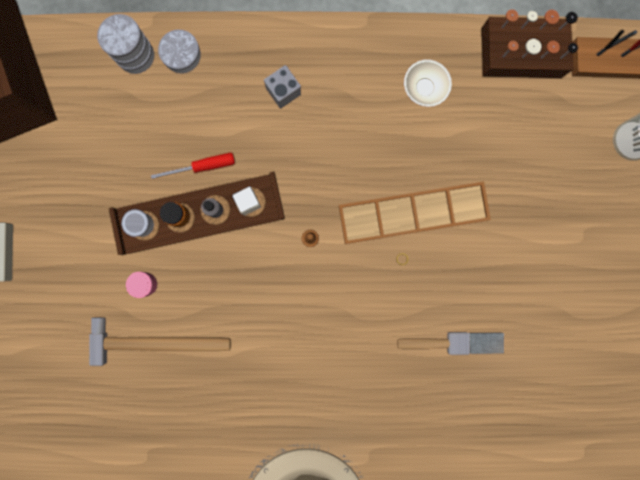

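View pics/side0.png

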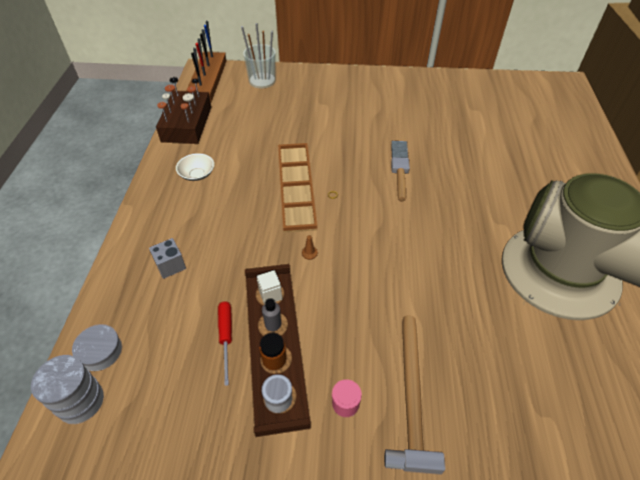

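The top view shows the tin at (136,222), jar at (173,214), bottle at (212,208), square pot at (246,201) and the tray from (340,205) to (488,215). Look-alikes: pink disc at (140,285), grey lidded tins at (120,38) and (180,50), grey cube at (283,87), brown cone at (310,238), all off the rack. By the description, the four standing on the rack's pads are the pots. Next is one close crop to check.

```bash
python3 - <<'E'
from h import *
t=pickle.load(open('top0.pkl','rb'));s=pickle.load(open('side0.pkl','rb'))
a=cv2.resize(t['img'][165:265,100:300],None,fx=4,fy=4,interpolation=cv2.INTER_CUBIC)   # 800x400
cv2.imwrite('pics/ctop.png',a[:,:,::-1])
b=cv2.resize(s['img'][255:435,230:370],None,fx=3.3333,fy=3.3333,interpolation=cv2.INTER_CUBIC)
b2=cv2.resize(s['img'][135:240,265:355],None,fx=3.3333,fy=3.3333,interpolation=cv2.INTER_CUBIC)
c=np.zeros((600,800,3),np.uint8); c[:b.shape[0],:b.shape[1]]=b[:600]; c[:b2.shape[0],480:480+b2.shape[1]]=b2
cv2.imwrite('pics/cside.png',c[:,:,::-1])
E
```

```text
(no output)
```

View pics/ctop.png

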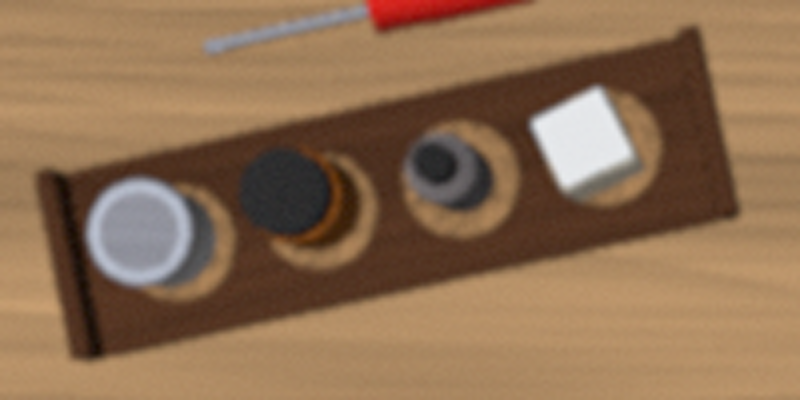

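View pics/cside.png

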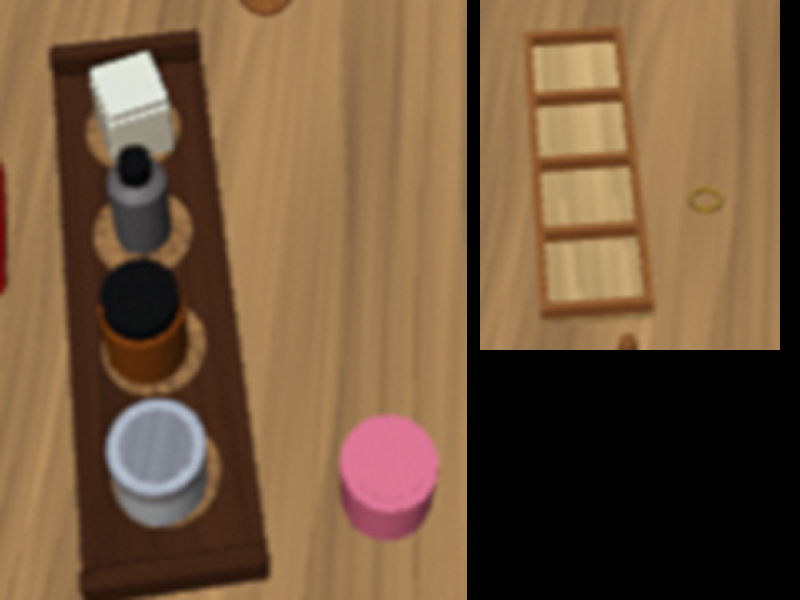

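The crops confirm the choice. In the top crop, the silver tin is at (139,232), the black-capped jar at (287,191), the bottle cap at (435,161) and the white lid at (583,141). In the side crop they are at (157,447), (141,298), (134,160) and (128,81). The pink disc is separate, off the rack.

```bash
python3 - <<'E'
from h import *
np.set_printoptions(precision=4,suppress=True)
t=pickle.load(open('top0.pkl','rb'));s=pickle.load(open('side0.pkl','rb'))
T=lambda u,v:[100+(u+.5)/4-.5,165+(v+.5)/4-.5]
S=lambda u,v:[230+(u+.5)/3.3333-.5,255+(v+.5)/3.3333-.5]
P={'tin':((139,232),(157,447)),'jar':((287,191),(141,298)),'bottle':((435,161),(134,160)),'sq':((583,141),(128,81))}
for k,(a,b) in P.items():
    p,e=tri(t,T(*a),s,S(*b)); print(k,p,e,'depth',depthpt(t,T(*a))[0],depthpt(s,S(*b))[0])
print('sqlid',onplane(t,[T(*c) for c in((528,125),(602,86),(638,160),(562,190))],.063))
# pads: cork
def floors(d,box):
    x0,y0,x1,y1=box; h=cv2.cvtColor(d['img'],cv2.COLOR_RGB2HSV)[y0:y1,x0:x1]
    m=((h[...,2]>195)).astype(np.uint8)
    m=cv2.morphologyEx(m,cv2.MORPH_OPEN,np.ones((3,3)))
    n,l,st,c=cv2.connectedComponentsWithStats(m)
    return [(c[i]+[x0,y0],st[i,4]) for i in range(1,n) if st[i,4]>100]
ft=floors(t,(330,175,500,250)); fs=floors(s,(270,140,325,235))
print(ft);print(fs)
ft=sorted(ft,key=lambda a:a[0][0]);fs=sorted(fs,key=lambda a:-a[0][1])
if len(ft)==len(fs)==4:
    for a,b in zip(ft,fs): print('floor',*tri(t,a[0],s,b[0]),onplane(t,a[0],.006)[0],onplane(s,b[0],.006)[0],depthpt(t,a[0])[0,2])
c=[[340,205],[485,183],[489,217],[346,243]]
print('tray outer',onplane(t,c,.016))
rk=[T(*x) for x in((66,175),(683,38),(740,213),(100,357))]
print('rack',onplane(t,rk,.008),depthpt(t,[T(390,330-60+10),T(380,130)]))
E
```

```text
tin [0.5298 0.3073 0.0527] 0.0006668815843952392 depth [0.5301 0.307  0.0538] [0.5293 0.3079 0.0541]
jar [0.5465 0.2372 0.0654] 0.0013923935028037264 depth [0.5467 0.236  0.0702] [0.5448 0.2406 0.072 ]
bottle [0.558  0.1684 0.0826] 0.0008387407097063897 depth [0.5577 0.1673 0.0882] [0.5568 0.171  0.0869]
sq [0.5701 0.1066 0.0641] 0.0015148817160531916 depth [0.5694 0.1066 0.064 ] [0.5712 0.1056 0.0626]
sqlid [[0.5766 0.1311 0.063 ]
 [0.594  0.0984 0.063 ]
 [0.5611 0.0823 0.063 ]
 [0.5478 0.1159 0.063 ]]
[(array([468.1024, 209.1875]), np.int32(576)), (array([433.249 , 214.6024]), np.int32(498)), (array([358.4437, 213.2042]), np.int32(142)), (array([397.2245, 219.1224]), np.int32(392)), (array([362.7185, 229.1589]), np.int32(302))]
[]
tray outer [[ 0.566  -0.0635  0.016 ]
 [ 0.6085 -0.3372  0.016 ]
 [ 0.5443 -0.3439  0.016 ]
 [ 0.4952 -0.0745  0.016 ]]
rack [[0.5609 0.3577 0.008 ]
 [0.6251 0.0668 0.008 ]
 [0.5426 0.0398 0.008 ]
 [0.4752 0.3402 0.008 ]] [[0.5112 0.2036 0.0081]
 [0.5816 0.2087 0.0091]]
```

Measured tops are 53, 70, 85 and 63 mm, against expected 53, 71, 85 and 63 mm. Next I'll refine the tray and write the move calculator.

```bash
cat >> h.py <<'E'
from scipy.spatial.transform import Rotation as Ro
def need(p,ydeg,R0=None,p0=None):
    o=env.observe(); R=np.array(o['tool_rot']) if R0 is None else R0; p0=o['position'] if p0 is None else p0
    a=np.radians(ydeg); y=np.array([np.cos(a),np.sin(a),0]); z=np.array([0,0,-1.]); Rt=np.c_[np.cross(y,z),y,z]
    return np.round(R.T@(np.array(p)-p0)/.3,3), np.round(Ro.from_matrix(R.T@Rt).as_rotvec(degrees=True)/45,3)
E
python3 - <<'E'
from h import *
np.set_printoptions(precision=4,suppress=True)
t=pickle.load(open('top0.pkl','rb'));s=pickle.load(open('side0.pkl','rb'))
def region(d,x0,y0,x1,y1):
    uv=np.stack(np.meshgrid(np.arange(x0,x1),np.arange(y0,y1)),-1).reshape(-1,2); return depthpt(d,uv)
for n,d,b in(('top',t,(335,175,500,250)),('side',s,(270,138,322,235))):
    p=region(d,*b); p=p[(p[:,1]<-.05)]
    for lo in (.003,.010):
        q=p[p[:,2]>lo]; (c,sz,an)=cv2.minAreaRect(q[:,:2].astype(np.float32)); print(n,lo,c,sz,an,len(q))
    q=p[(p[:,2]>.003)&(p[:,2]<.009)];print('floor z',np.median(q[:,2]),'low',np.percentile(p[:,2],5),'hi',np.percentile(p[:,2],99))
C=lambda u,v:[265+(u-480+.5)/3.3333-.5,135+(v+.5)/3.3333-.5]
for a,b in(((340,205),(543,312)),((485,183),(525,30)),((489,217),(621,28)),((346,243),(652,305))): print(tri(t,a,s,C(*b)),onplane(s,C(*b),.016))
print(need([.50,.30,.20],11.3))
E
```

```text
top 0.003 (0.5550350546836853, -0.21119676530361176) (0.14108487963676453, 0.3131173551082611) 0.007723101414740086 5926
top 0.01 (0.5536879301071167, -0.20356394350528717) (0.07498550415039062, 0.27925536036491394) 9.125593185424805 1646
floor z 0.005945211134468331 low -0.0022923527346795647 hi 0.018196216813731986
side 0.003 (0.5609064698219299, -0.2165834605693817) (0.13101860880851746, 0.32613930106163025) 3.9696438312530518 2920
side 0.01 (0.5524284243583679, -0.20394454896450043) (0.07402432709932327, 0.28313177824020386) 9.431190490722656 992
floor z 0.006363055152199315 low -0.0012817071497424892 hi 0.01879371494796095
(array([ 0.5661, -0.0638,  0.0108]), np.float64(0.001006862887885712)) [[ 0.5648 -0.0593  0.016 ]]
(array([ 0.61  , -0.337 ,  0.0167]), np.float64(0.003165944166646337)) [[ 0.6118 -0.338   0.016 ]]
(array([ 0.5418, -0.3432,  0.0179]), np.float64(0.004620141123635645)) [[ 0.5397 -0.3454  0.016 ]]
(array([ 0.4956, -0.0748,  0.0108]), np.float64(0.00029286602541600326)) [[ 0.4954 -0.0703  0.016 ]]
(array([-1.373, -0.457,  0.103]), array([-0.002,  0.001,  1.436]))
```

step_arm:
  targets:
    - [[-0.75,-0.2,0],[0,0,0.75]]
    - [[-0.75,-0.2,0],[0,0,0.75]]
    - [[-0.75,-0.2,0],[0,0,0.75]]
    - [[-0.75,-0.2,0],[0,0,0.75]]
    - [[-0.75,-0.2,0],[0,0,0.75]]
    - [[-0.75,-0.2,0],[0,0,0.75]]
    - [[-0.75,-0.2,0],[0,0,0.75]]
    - [[-0.75,-0.2,0],[0,0,0.75]]
  jaw: 85

```text
time_s: 0.77
position: [0.3383, 0.4198, 0.2309]
tool_rot: [[-0.67, 0.743, -0.001], [0.743, 0.67, -0.0], [0.0, -0.001, -1.0]]
ft_force: [-0.9, 1.3, -1.5]
grip_width: 0.0852
gripper_force: 0.0
```

```bash
python3 - <<'E'
from h import *
print(need([.5298,.3073,.18],11.3)); o=env.observe(); print(o['position'],o['time_s'])
E
```

```text
(array([-0.706,  0.223,  0.169]), array([-0.001,  0.   ,  0.683]))
[0.33825017 0.41980683 0.2308563 ] 0.7667
```

step_arm:
  targets:
    - [[-0.706,0.223,0.169],[0,0,0.683]]
    - [[-0.706,0.223,0.169],[0,0,0.683]]
    - [[-0.706,0.223,0.169],[0,0,0.683]]
    - [[-0.706,0.223,0.169],[0,0,0.683]]
    - [[-0.706,0.223,0.169],[0,0,0.683]]
    - [[-0.706,0.223,0.169],[0,0,0.683]]
    - [[-0.706,0.223,0.169],[0,0,0.683]]
    - [[-0.706,0.223,0.169],[0,0,0.683]]
    - [[-0.706,0.223,0.169],[0,0,0.683]]

```text
time_s: 1.52
position: [0.5279, 0.3098, 0.181]
tool_rot: [[-0.2, 0.98, -0.0], [0.98, 0.2, 0.0], [0.0, -0.0, -1.0]]
ft_force: [-0.3, -0.3, 0.4]
grip_width: 0.0849
gripper_force: 0.0
```

```bash
python3 - <<'E'
from h import *
d=grab('wrist'); save(d,'w0.png'); pickle.dump(d,open('w0.pkl','wb'))
print(need([.5298,.3073,.023],11.3),-d['R'].T@d['t'],d['R'][2])
E
```

```text
(array([-0.01 ,  0.005,  0.527]), array([ 0.   , -0.   ,  0.006])) [0.51243396 0.38818632 0.32380742] [ 0.06283801 -0.30351514 -0.9507523 ]
```

View pics/w0.png

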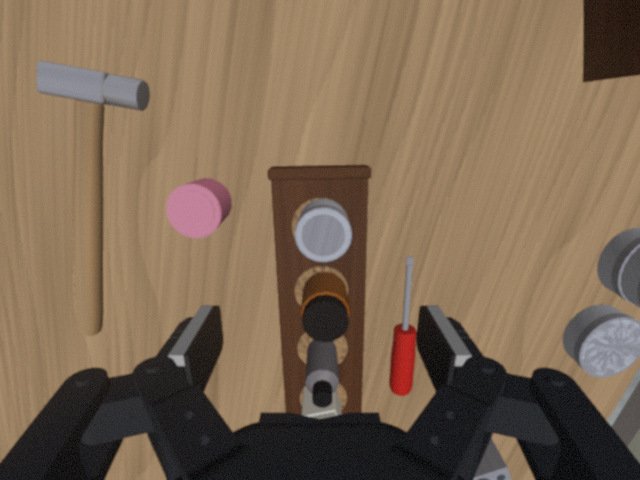

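The wrist view shows the tin top at (323,232), the jar cap at (325,318) and the bottle cap at (322,395), centred between the fingers. The pink disc is off to the left at (198,209).

```bash
python3 - <<'E'
from h import *
d=pickle.load(open('w0.pkl','rb'))
for uv,z in(((323,234),.053),((325,318),.071),((322,395),.085)): print(onplane(d,uv,z),depthpt(d,uv))
E
```

```text
[[0.5320415 0.3084889 0.053    ]] [[0.53190301 0.30905181 0.05491276]]
[[0.54740691 0.24208832 0.071     ]] [[0.54737291 0.24223034 0.07124576]]
[[0.55874138 0.17463244 0.085     ]] [[0.55861832 0.17519998 0.08563465]]
```

step_arm:
  targets:
    - [[0.002,0.004,0.1],[0,0,0]]
    - [[0.002,0.004,0.2],[0,0,0]]
    - [[0.002,0.004,0.3],[0,0,0]]
    - [[0.002,0.004,0.37],[0,0,0]]
    - [[0.002,0.004,0.43],[0,0,0]]
    - [[0.002,0.004,0.48],[0,0,0]]
    - [[0.002,0.004,0.51],[0,0,0]]
    - [[0.002,0.004,0.523],[0,0,0]]
    - [[0.002,0.004,0.523],[0,0,0]]
    - [[0.002,0.004,0.523],[0,0,0]]

```text
time_s: 2.4
position: [0.5304, 0.3098, 0.0247]
tool_rot: [[-0.199, 0.98, 0.001], [0.98, 0.199, 0.001], [0.0, 0.001, -1.0]]
ft_force: [0.2, -0.1, -0.1]
grip_width: 0.085
gripper_force: 0.0
```

step_arm:
  targets:
    - [[0,0,0],[0,0,0]]
    - [[0,0,0],[0,0,0]]
    - [[0,0,0],[0,0,0]]
    - [[0,0,0],[0,0,0]]
    - [[0,0,0],[0,0,0]]
    - [[0,0,0],[0,0,0]]
    - [[0,0,0],[0,0,0]]
    - [[0,0,0],[0,0,0]]
  jaw: 30
  grip_force: 30

```text
time_s: 3.07
position: [0.5305, 0.3093, 0.0245]
tool_rot: [[-0.198, 0.98, 0.001], [0.98, 0.198, 0.0], [0.0, 0.001, -1.0]]
ft_force: [-0.6, -1.0, 5.8]
grip_width: 0.0452
gripper_force: 30.6
```

step_arm:
  targets:
    - [[0,0,-0.02],[0,0,0]]
    - [[0,0,-0.06],[0,0,0]]
    - [[0,0,-0.12],[0,0,0]]
    - [[0,0,-0.2],[0,0,0]]
    - [[0,0,-0.3],[0,0,0]]
    - [[0,0,-0.4],[0,0,0]]
    - [[0,0,-0.48],[0,0,0]]
    - [[0,0,-0.53],[0,0,0]]
    - [[0,0,-0.56],[0,0,0]]
    - [[0,0,-0.56],[0,0,0]]

```text
time_s: 3.9
position: [0.5307, 0.3094, 0.1935]
tool_rot: [[-0.198, 0.98, 0.003], [0.98, 0.198, 0.001], [0.0, 0.003, -1.0]]
ft_force: [-0.2, 0.1, -0.4]
grip_width: 0.0454
gripper_force: 30.9
```

```bash
python3 - <<'E'
from h import *
o=env.observe(); print(o['position'],o['grip_width'],o['gripper_force'],o['ft_force'])
print(need([.5695,-.3047,.19],9.3))
E
```

```text
[0.53074009 0.30943308 0.19353865] 0.04539270579276112 30.91037392616272 [-0.24576715  0.05945139 -0.39468477]
(array([-2.032, -0.279,  0.01 ]), array([ 0.004, -0.001,  0.047]))
```

step_arm:
  targets:
    - [[-0.03,-0.01,0],[0,0,0]]
    - [[-0.1,-0.015,0],[0,0,0]]
    - [[-0.2,-0.03,0],[0,0,0]]
    - [[-0.31,-0.04,0],[0,0,0]]
    - [[-0.42,-0.06,0],[0,0,0]]
    - [[-0.54,-0.08,0],[0,0,0]]
    - [[-0.66,-0.09,0],[0,0,0]]
    - [[-0.78,-0.11,0],[0,0,0]]
    - [[-0.89,-0.12,0],[0,0,0]]
    - [[-1,-0.137,0],[0,0,0]]

```text
time_s: 4.73
position: [0.5485, 0.0049, 0.1901]
tool_rot: [[-0.198, 0.98, -0.003], [0.98, 0.198, 0.001], [0.001, -0.003, -1.0]]
ft_force: [0.4, 0.4, -0.2]
grip_width: 0.0457
gripper_force: 30.9
```

step_arm:
  targets:
    - [[-0.12,-0.02,0],[0,0,0]]
    - [[-0.24,-0.035,0],[0,0,0.01]]
    - [[-0.36,-0.05,0],[0,0,0.02]]
    - [[-0.48,-0.07,0],[0,0,0.03]]
    - [[-0.6,-0.085,0],[0,0,0.04]]
    - [[-0.72,-0.1,0],[0,0,0.047]]
    - [[-0.82,-0.115,0],[0,0,0.047]]
    - [[-0.9,-0.125,0],[0,0,0.047]]
    - [[-0.96,-0.133,0],[0,0,0.047]]
    - [[-1,-0.14,0],[0,0,0.047]]

```text
time_s: 5.57
position: [0.5666, -0.2974, 0.1896]
tool_rot: [[-0.16, 0.987, -0.003], [0.987, 0.16, 0.002], [0.002, -0.003, -1.0]]
ft_force: [0.1, 1.0, -1.5]
grip_width: 0.0451
gripper_force: 30.9
```

```bash
python3 - <<'E'
from h import *
o=env.observe(); print(o['position'],o['grip_width'],o['gripper_force'],o['ft_force'])
print(need([.5695,-.3047,.0195],9.3))
d=grab('wrist'); save(d,'w1.png'); pickle.dump(d,open('w1.pkl','wb'))
print(need([.5695,-.3047,.0195],9.3))
E
```

```text
[ 0.56657103 -0.29742575  0.18955319] 0.04506822650453496 30.934585332870483 [ 0.14766935  0.95491121 -1.51851966]
(array([-0.027,  0.007,  0.567]), array([-0.003, -0.003, -0.002]))
(array([-0.022,  0.008,  0.567]), array([-0.003, -0.002, -0.003]))
```

View pics/w1.png

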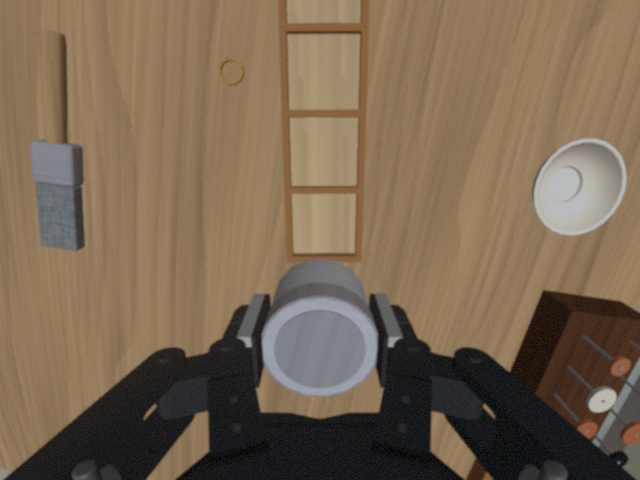

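The wrist view shows the tin held upright at (320,345). The tray compartments' centres are at (324,223), (324,152) and (323,72).

```bash
python3 - <<'E'
from h import *
d=pickle.load(open('w1.pkl','rb'))
print(onplane(d,[(324,223),(324,152),(323,72)],.006)); print(need([.5695,-.3047,.0195],9.3))
p=depthpt(d,[(320,345),(300,345),(340,345),(320,325),(320,365)]);print(p)
E
```

```text
[[ 0.57268469 -0.30380483  0.006     ]
 [ 0.56151299 -0.2367056   0.006     ]
 [ 0.54941963 -0.16923409  0.006     ]]
(array([-0.022,  0.008,  0.567]), array([-0.003, -0.002, -0.003]))
[[ 0.56750348 -0.29670394  0.21903791]
 [ 0.55986716 -0.29829758  0.21856337]
 [ 0.57513045 -0.29533947  0.21921725]
 [ 0.56612133 -0.28822967  0.21848437]
 [ 0.5688791  -0.30513794  0.22010415]]
```

step_arm:
  targets:
    - [[-0.022,0.01,0.06],[0,0,0]]
    - [[-0.022,0.01,0.15],[0,0,0]]
    - [[-0.022,0.01,0.25],[0,0,0]]
    - [[-0.022,0.01,0.34],[0,0,0]]
    - [[-0.022,0.01,0.42],[0,0,0]]
    - [[-0.022,0.01,0.48],[0,0,0]]
    - [[-0.022,0.01,0.52],[0,0,0]]
    - [[-0.022,0.01,0.545],[0,0,0]]
    - [[-0.022,0.01,0.556],[0,0,0]]
    - [[-0.022,0.01,0.556],[0,0,0]]

```text
time_s: 6.45
position: [0.5718, -0.3011, 0.0249]
tool_rot: [[-0.162, 0.987, -0.0], [0.987, 0.162, 0.0], [0.0, -0.0, -1.0]]
ft_force: [-0.2, 0.3, -0.0]
grip_width: 0.0448
gripper_force: 30.9
```

step_arm:
  targets:
    - [[0,0,0.003],[0,0,0]]
    - [[0,0,0.006],[0,0,0]]
    - [[0,0,0.009],[0,0,0]]
    - [[0,0,0.011],[0,0,0]]
    - [[0,0,0.011],[0,0,0]]

```text
time_s: 6.87
position: [0.5718, -0.3014, 0.0218]
tool_rot: [[-0.162, 0.987, 0.0], [0.987, 0.162, -0.0], [-0.0, 0.0, -1.0]]
ft_force: [0.3, -0.1, -0.4]
grip_width: 0.0453
gripper_force: 30.9
```

step_arm:
  targets:
    - [[-0.008,0,0.003],[0,0,0]]
    - [[-0.008,0,0.005],[0,0,0]]
    - [[-0.008,0,0.008],[0,0,0]]
    - [[-0.008,0,0.01],[0,0,0]]
    - [[-0.008,0,0.01],[0,0,0]]
    - [[-0.008,0,0.01],[0,0,0]]

```text
time_s: 7.37
position: [0.5722, -0.304, 0.0195]
tool_rot: [[-0.162, 0.987, 0.001], [0.987, 0.162, -0.001], [-0.001, 0.0, -1.0]]
ft_force: [-2.3, 0.4, 5.9]
grip_width: 0.045
gripper_force: 31.5
```

step_arm:
  targets:
    - [[0,0,0],[0,0,0]]
    - [[0,0,0],[0,0,0]]
    - [[0,0,0],[0,0,0]]
    - [[0,0,0],[0,0,0]]
  jaw: 65

```text
time_s: 7.7
position: [0.5722, -0.3037, 0.0185]
tool_rot: [[-0.162, 0.987, -0.0], [0.987, 0.162, 0.0], [0.0, -0.0, -1.0]]
ft_force: [0.1, -0.3, 0.7]
grip_width: 0.0649
gripper_force: 0.0
```

step_arm:
  targets:
    - [[0,0,-0.06],[0,0,0]]
    - [[0,0,-0.15],[0,0,0]]
    - [[0,0,-0.27],[0,0,0]]
    - [[0,0,-0.39],[0,0,0]]
    - [[0,0,-0.5],[0,0,0]]
    - [[0,0,-0.57],[0,0,0]]
    - [[0,0,-0.57],[0,0,0]]
    - [[0,0,-0.57],[0,0,0]]

```text
time_s: 8.37
position: [0.5724, -0.3038, 0.1904]
tool_rot: [[-0.162, 0.987, 0.002], [0.987, 0.162, -0.001], [-0.001, 0.001, -1.0]]
ft_force: [0.3, -0.0, -1.0]
grip_width: 0.0651
gripper_force: 0.0
```

```bash
python3 - <<'E'
from h import *
o=env.observe(); print(o['position'],o['time_s'])
d=grab('wrist'); save(d,'w2.png')
p=depthpt(d,[(320,y) for y in range(230,420,10)]);print(np.c_[range(230,420,10),p.round(4)])
print(need([.547,.239,.19],11.3))
E
```

```text
[ 0.57236342 -0.30376583  0.19041671] 8.3667
[[ 2.300e+02  5.744e-01 -3.063e-01  4.900e-02]
 [ 2.400e+02  5.758e-01 -3.149e-01  5.020e-02]
 [ 2.500e+02  5.775e-01 -3.249e-01  4.760e-02]
 [ 2.600e+02  5.821e-01 -3.518e-01  1.900e-03]
 [ 2.700e+02  5.841e-01 -3.637e-01 -1.000e-04]
 [ 2.800e+02  5.859e-01 -3.747e-01  5.000e-04]
 [ 2.900e+02  5.878e-01 -3.861e-01  9.000e-04]
 [ 3.000e+02  5.898e-01 -3.981e-01  5.000e-04]
 [ 3.100e+02  5.918e-01 -4.103e-01  4.000e-04]
 [ 3.200e+02  5.939e-01 -4.234e-01 -8.000e-04]
 [ 3.300e+02  5.957e-01 -4.345e-01  1.800e-03]
 [ 3.400e+02  5.982e-01 -4.492e-01 -1.000e-03]
 [ 3.500e+02  6.005e-01 -4.630e-01 -1.500e-03]
 [ 3.600e+02  6.025e-01 -4.752e-01  4.000e-04]
 [ 3.700e+02  6.049e-01 -4.899e-01 -4.000e-04]
 [ 3.800e+02  6.072e-01 -5.038e-01  2.000e-04]
 [ 3.900e+02  6.096e-01 -5.182e-01  6.000e-04]
 [ 4.000e+02  6.120e-01 -5.326e-01  1.400e-03]
 [ 4.100e+02  6.150e-01 -5.507e-01 -1.200e-03]]
(array([ 1.798,  0.211, -0.003]), array([-0.001, -0.001, -0.044]))
```

View pics/w2.png

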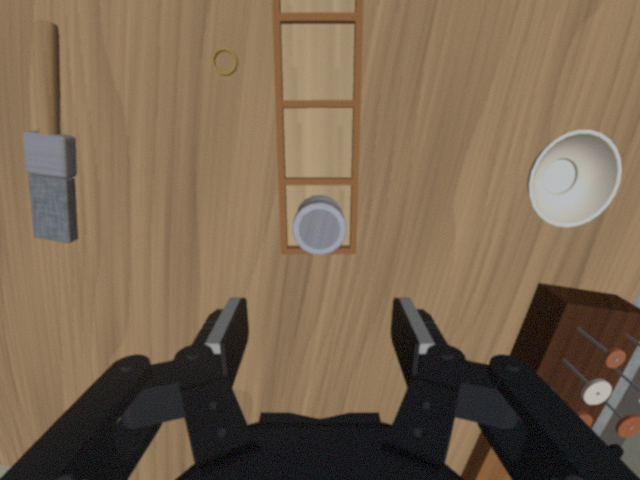

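The tin stands flat in the rightmost compartment: its top is at (320,228) and measures 49 mm, against 48 mm expected. The jar is next.

step_arm:
  targets:
    - [[0.12,0.014,0],[0,0,0]]
    - [[0.25,0.03,0],[0,0,0]]
    - [[0.38,0.045,0],[0,0,0]]
    - [[0.51,0.06,0],[0,0,0]]
    - [[0.64,0.075,0],[0,0,0]]
    - [[0.77,0.09,0],[0,0,0]]
    - [[0.9,0.105,0],[0,0,0]]
  jaw: 85

```text
time_s: 9.0
position: [0.5585, -0.0302, 0.1879]
tool_rot: [[-0.162, 0.987, -0.003], [0.987, 0.162, 0.001], [0.001, -0.003, -1.0]]
ft_force: [0.3, -0.6, -1.1]
grip_width: 0.085
gripper_force: 0.0
```

step_arm:
  targets:
    - [[0.13,0.015,0],[0,0,0]]
    - [[0.26,0.03,0],[0,0,0]]
    - [[0.39,0.045,0],[0,0,-0.01]]
    - [[0.52,0.06,0],[0,0,-0.02]]
    - [[0.65,0.075,0],[0,0,-0.03]]
    - [[0.77,0.09,0],[0,0,-0.044]]
    - [[0.85,0.1,0],[0,0,-0.044]]
    - [[0.898,0.106,0],[0,0,-0.044]]
    - [[0.898,0.106,0],[0,0,-0.044]]
    - [[0.898,0.106,0],[0,0,-0.044]]

```text
time_s: 9.83
position: [0.547, 0.2385, 0.1885]
tool_rot: [[-0.197, 0.98, -0.002], [0.98, 0.197, -0.001], [-0.0, -0.002, -1.0]]
ft_force: [-0.7, -0.0, 0.7]
grip_width: 0.0852
gripper_force: 0.0
```

```bash
python3 - <<'E'
from h import *
o=env.observe(); print(o['position'],o['time_s'])
d=grab('wrist'); save(d,'w3.png')
h=cv2.cvtColor(d['img'],cv2.COLOR_RGB2HSV)
P=depthpt(d,np.stack(np.meshgrid(np.arange(640),np.arange(480)),-1).reshape(-1,2)).reshape(480,640,3)
m=(d['z_map']>0)
for n,(x,y,z) in {'jar':(.547,.239,.071),'bottle':(.558,.17,.085),'sq':(.57,.107,.063)}.items():
    q=P[m&(abs(P[...,2]-z)<.004)&(np.hypot(P[...,0]-x,P[...,1]-y)<.035)]
    print(n,len(q)); 
    if len(q)>5: print(cv2.minAreaRect(q[:,:2].astype(np.float32)),np.median(q[:,2]))
print(need([.547,.239,.025],11.3))
E
```

```text
[0.54703672 0.23853168 0.18845822] 9.8333
jar 1882
((0.5484158396720886, 0.23812304437160492), (0.03900148347020149, 0.039154719561338425), 85.25321197509766) 0.07116017779074796
bottle 365
((0.5596447587013245, 0.17032839357852936), (0.017496060580015182, 0.017306866124272346), 51.801761627197266) 0.08492725138215412
sq 1142
((0.5730208158493042, 0.10839392244815826), (0.03414051607251167, 0.035356637090444565), 26.08992576599121) 0.06297279686864421
(array([0.004, 0.001, 0.546]), array([-0.002,  0.001, -0.001]))
```

Depth in this wrist view sharpened the pot centres: jar (.548,.238), bottle (.560,.170) and square pot (.573,.108) at yaw 26°. All sizes match the text.

step_arm:
  targets:
    - [[-0.002,0.004,0.1],[0,0,0]]
    - [[-0.002,0.004,0.2],[0,0,0]]
    - [[-0.002,0.004,0.3],[0,0,0]]
    - [[-0.002,0.004,0.38],[0,0,0]]
    - [[-0.002,0.004,0.45],[0,0,0]]
    - [[-0.002,0.004,0.5],[0,0,0]]
    - [[-0.002,0.004,0.53],[0,0,0]]
    - [[-0.002,0.004,0.545],[0,0,0]]
    - [[-0.002,0.004,0.545],[0,0,0]]
    - [[-0.002,0.004,0.545],[0,0,0]]

```text
time_s: 10.72
position: [0.5491, 0.2381, 0.0269]
tool_rot: [[-0.195, 0.981, 0.001], [0.981, 0.195, 0.0], [-0.0, 0.001, -1.0]]
ft_force: [-0.4, -0.0, -0.9]
grip_width: 0.0854
gripper_force: 0.0
```

step_arm:
  targets:
    - [[0,0,0],[0,0,0]]
    - [[0,0,0],[0,0,0]]
    - [[0,0,0],[0,0,0]]
    - [[0,0,0],[0,0,0]]
    - [[0,0,0],[0,0,0]]
    - [[0,0,0],[0,0,0]]
    - [[0,0,0],[0,0,0]]
    - [[0,0,0],[0,0,0]]
  jaw: 30
  grip_force: 30

```text
time_s: 11.38
position: [0.5488, 0.2386, 0.0268]
tool_rot: [[-0.196, 0.981, 0.001], [0.981, 0.196, 0.0], [-0.0, 0.001, -1.0]]
ft_force: [-1.4, -1.2, 7.0]
grip_width: 0.0434
gripper_force: 30.3
```

step_arm:
  targets:
    - [[0,0,-0.02],[0,0,0]]
    - [[0,0,-0.06],[0,0,0]]
    - [[0,0,-0.12],[0,0,0]]
    - [[0,0,-0.2],[0,0,0]]
    - [[0,0,-0.3],[0,0,0]]
    - [[0,0,-0.4],[0,0,0]]
    - [[0,0,-0.48],[0,0,0]]
    - [[0,0,-0.53],[0,0,0]]
    - [[0,0,-0.56],[0,0,0]]
    - [[0,0,-0.56],[0,0,0]]

```text
time_s: 12.22
position: [0.5491, 0.2386, 0.1959]
tool_rot: [[-0.196, 0.981, 0.003], [0.981, 0.196, 0.001], [0.0, 0.003, -1.0]]
ft_force: [-0.6, 0.0, -1.6]
grip_width: 0.0433
gripper_force: 30.8
```

```bash
python3 - <<'E'
from h import *
o=env.observe(); print(o['position'],o['grip_width'],o['gripper_force'],o['ft_force'])
print(need([.5605,-.237,.19],9.3))
E
```

```text
[0.54906769 0.23863495 0.19589733] 0.04333163072281798 30.76973855495453 [-0.57950703  0.0165485  -1.55589221]
(array([-1.562, -0.273,  0.019]), array([ 0.004, -0.   ,  0.044]))
```

step_arm:
  targets:
    - [[-0.03,-0.005,0],[0,0,0]]
    - [[-0.08,-0.015,0],[0,0,0]]
    - [[-0.16,-0.03,0],[0,0,0]]
    - [[-0.25,-0.045,0],[0,0,0]]
    - [[-0.34,-0.06,0],[0,0,0]]
    - [[-0.43,-0.075,0],[0,0,0]]
    - [[-0.53,-0.092,0],[0,0,0]]
    - [[-0.63,-0.11,0],[0,0,0]]
    - [[-0.73,-0.127,0],[0,0,0]]
    - [[-0.83,-0.145,0],[0,0,0]]

```text
time_s: 13.05
position: [0.5537, -0.0161, 0.1924]
tool_rot: [[-0.196, 0.981, -0.003], [0.981, 0.196, 0.001], [0.001, -0.003, -1.0]]
ft_force: [0.4, 0.2, -1.3]
grip_width: 0.043
gripper_force: 30.8
```

step_arm:
  targets:
    - [[-0.1,-0.018,0],[0,0,0]]
    - [[-0.2,-0.035,0],[0,0,0.01]]
    - [[-0.3,-0.053,0],[0,0,0.02]]
    - [[-0.4,-0.07,0],[0,0,0.03]]
    - [[-0.5,-0.088,0],[0,0,0.044]]
    - [[-0.59,-0.103,0],[0,0,0.044]]
    - [[-0.66,-0.115,0],[0,0,0.044]]
    - [[-0.71,-0.124,0],[0,0,0.044]]
    - [[-0.732,-0.128,0],[0,0,0.044]]
    - [[-0.732,-0.128,0],[0,0,0.044]]

```text
time_s: 13.88
position: [0.5596, -0.2381, 0.193]
tool_rot: [[-0.16, 0.987, -0.002], [0.987, 0.16, 0.001], [0.001, -0.001, -1.0]]
ft_force: [0.2, -0.4, -1.5]
grip_width: 0.043
gripper_force: 30.8
```

```bash
python3 - <<'E'
from h import *
o=env.observe(); print(o['position'],o['grip_width'],o['gripper_force'],o['ft_force'])
print(need([.5605,-.237,.0218],9.3))
E
```

```text
[ 0.55958916 -0.23806968  0.19298552] 0.04300920614808043 30.769713521003723 [ 0.20875883 -0.36049291 -1.49720211]
(array([0.002, 0.004, 0.571]), array([-0.002, -0.002, -0.002]))
```

step_arm:
  targets:
    - [[0.002,0.004,0.06],[0,0,0]]
    - [[0.002,0.004,0.15],[0,0,0]]
    - [[0.002,0.004,0.25],[0,0,0]]
    - [[0.002,0.004,0.34],[0,0,0]]
    - [[0.002,0.004,0.42],[0,0,0]]
    - [[0.002,0.004,0.48],[0,0,0]]
    - [[0.002,0.004,0.52],[0,0,0]]
    - [[0.002,0.004,0.545],[0,0,0]]
    - [[0.002,0.004,0.56],[0,0,0]]
    - [[0.002,0.004,0.56],[0,0,0]]

```text
time_s: 14.72
position: [0.5611, -0.2355, 0.0257]
tool_rot: [[-0.163, 0.987, -0.001], [0.987, 0.163, 0.001], [0.001, -0.001, -1.0]]
ft_force: [-0.3, 0.5, -1.7]
grip_width: 0.0431
gripper_force: 30.8
```

step_arm:
  targets:
    - [[0,0,0.003],[0,0,0]]
    - [[0,0,0.006],[0,0,0]]
    - [[0,0,0.009],[0,0,0]]
    - [[0,0,0.012],[0,0,0]]
    - [[0,0,0.014],[0,0,0]]
    - [[0,0,0.014],[0,0,0]]

```text
time_s: 15.22
position: [0.5611, -0.2363, 0.0219]
tool_rot: [[-0.162, 0.987, -0.0], [0.987, 0.162, -0.0], [-0.0, -0.0, -1.0]]
ft_force: [-1.0, 0.3, -1.3]
grip_width: 0.0434
gripper_force: 30.8
```

step_arm:
  targets:
    - [[0,0,0.003],[0,0,0]]
    - [[0,0,0.005],[0,0,0]]
    - [[0,0,0.005],[0,0,0]]
    - [[0,0,0.005],[0,0,0]]

```text
time_s: 15.55
position: [0.5612, -0.2364, 0.0218]
tool_rot: [[-0.162, 0.987, 0.001], [0.987, 0.162, -0.001], [-0.001, 0.001, -1.0]]
ft_force: [-5.0, 1.9, 9.8]
grip_width: 0.0431
gripper_force: 31.8
```

Contact felt at the expected height, so I'll release and go for the bottle.

step_arm:
  targets:
    - [[0,0,0],[0,0,0]]
    - [[0,0,0],[0,0,0]]
    - [[0,0,0],[0,0,0]]
    - [[0,0,0],[0,0,0]]
  jaw: 65

```text
time_s: 15.88
position: [0.5612, -0.2363, 0.0203]
tool_rot: [[-0.162, 0.987, -0.0], [0.987, 0.162, 0.0], [0.0, -0.0, -1.0]]
ft_force: [-0.4, 0.0, 0.9]
grip_width: 0.0653
gripper_force: 0.0
```

step_arm:
  targets:
    - [[0,0,-0.06],[0,0,0]]
    - [[0,0,-0.15],[0,0,0]]
    - [[0,0,-0.27],[0,0,0]]
    - [[0,0,-0.39],[0,0,0]]
    - [[0,0,-0.5],[0,0,0]]
    - [[0,0,-0.57],[0,0,0]]
    - [[0,0,-0.57],[0,0,0]]
    - [[0,0,-0.57],[0,0,0]]

```text
time_s: 16.55
position: [0.5614, -0.2364, 0.1921]
tool_rot: [[-0.162, 0.987, 0.002], [0.987, 0.162, -0.001], [-0.001, 0.001, -1.0]]
ft_force: [0.1, 0.3, -0.2]
grip_width: 0.0651
gripper_force: 0.0
```

```bash
cat >> h.py <<'E'
def tops(L):
    d=grab('wrist'); P=depthpt(d,np.stack(np.meshgrid(np.arange(640),np.arange(480)),-1).reshape(-1,2)).reshape(480,640,3); m=d['z_map']>0
    for n,(x,y,z) in L.items():
        q=P[m&(abs(P[...,2]-z)<.005)&(np.hypot(P[...,0]-x,P[...,1]-y)<.035)]
        print(n,len(q),len(q)>5 and (cv2.minAreaRect(q[:,:2].astype(np.float32)),np.median(q[:,2])))
    return d
E
python3 - <<'E'
from h import *
o=env.observe(); print(o['position'],o['time_s'])
tops({'tin':(.571,-.304,.048),'jar':(.5605,-.237,.066)})
print(need([.5596,.1705,.19],11.3))
E
```

```text
[ 0.5613679  -0.2364234   0.19209372] 16.55
tin 1863 (((0.5734047293663025, -0.30556249618530273), (0.046927571296691895, 0.04692164808511734), 24.35049057006836), np.float64(0.04856118190771486))
jar 1789 (((0.5622530579566956, -0.23653432726860046), (0.03913629800081253, 0.03891757130622864), 16.616527557373047), np.float64(0.06616571279113981))
(array([1.338, 0.215, 0.003]), array([-0.001, -0.001, -0.044]))
```

The jar and tin stand flat at their correct heights, 66 and 48.5 mm.

step_arm:
  targets:
    - [[0.1,0.016,0],[0,0,0]]
    - [[0.22,0.035,0],[0,0,0]]
    - [[0.34,0.055,0],[0,0,0]]
    - [[0.46,0.074,0],[0,0,0]]
    - [[0.58,0.093,0],[0,0,0]]
    - [[0.7,0.112,0],[0,0,0]]
  jaw: 85

```text
time_s: 17.1
position: [0.5594, -0.0219, 0.1896]
tool_rot: [[-0.162, 0.987, -0.003], [0.987, 0.162, 0.001], [0.001, -0.003, -1.0]]
ft_force: [0.0, 0.2, 0.3]
grip_width: 0.0846
gripper_force: 0.0
```

step_arm:
  targets:
    - [[0.12,0.02,0],[0,0,-0.01]]
    - [[0.24,0.04,0],[0,0,-0.02]]
    - [[0.36,0.058,0],[0,0,-0.03]]
    - [[0.48,0.078,0],[0,0,-0.044]]
    - [[0.56,0.09,0],[0,0,-0.044]]
    - [[0.61,0.1,0],[0,0,-0.044]]
    - [[0.638,0.103,0],[0,0,-0.044]]
    - [[0.638,0.103,0],[0,0,-0.044]]
    - [[0.638,0.103,0],[0,0,-0.044]]

```text
time_s: 17.85
position: [0.5596, 0.1697, 0.1905]
tool_rot: [[-0.196, 0.981, -0.002], [0.981, 0.196, -0.0], [-0.0, -0.002, -1.0]]
ft_force: [0.5, 0.7, 0.3]
grip_width: 0.085
gripper_force: 0.0
```

```bash
python3 - <<'E'
from h import *
o=env.observe(); print(o['position'],o['time_s'])
tops({'bottle':(.5596,.17,.085),'sq':(.573,.108,.063)})
print(need([.5596,.1705,.028],11.3))
E
```

```text
[0.5596024  0.1697498  0.19046367] 17.85
bottle 457 (((0.5597220659255981, 0.16981461644172668), (0.018009541556239128, 0.01762278378009796), 75.5727767944336), np.float64(0.08509156215570055))
sq 1415 (((0.5728545188903809, 0.10805915296077728), (0.034286849200725555, 0.034725356847047806), 25.48038101196289), np.float64(0.06309978148787843))
(array([0.004, 0.001, 0.542]), array([-0.002,  0.   , -0.001]))
```

step_arm:
  targets:
    - [[0,0,0.1],[0,0,0]]
    - [[0,0,0.2],[0,0,0]]
    - [[0,0,0.3],[0,0,0]]
    - [[0,0,0.38],[0,0,0]]
    - [[0,0,0.45],[0,0,0]]
    - [[0,0,0.5],[0,0,0]]
    - [[0,0,0.53],[0,0,0]]
    - [[0,0,0.542],[0,0,0]]
    - [[0,0,0.542],[0,0,0]]
    - [[0,0,0.542],[0,0,0]]

```text
time_s: 18.73
position: [0.5604, 0.1699, 0.0296]
tool_rot: [[-0.195, 0.981, 0.001], [0.981, 0.195, 0.0], [-0.0, 0.001, -1.0]]
ft_force: [-0.4, -0.1, -0.4]
grip_width: 0.0852
gripper_force: 0.0
```

step_arm:
  targets:
    - [[0,0,0],[0,0,0]]
    - [[0,0,0],[0,0,0]]
    - [[0,0,0],[0,0,0]]
    - [[0,0,0],[0,0,0]]
    - [[0,0,0],[0,0,0]]
    - [[0,0,0],[0,0,0]]
    - [[0,0,0],[0,0,0]]
    - [[0,0,0],[0,0,0]]
    - [[0,0,0],[0,0,0]]
  jaw: 18
  grip_force: 30

```text
time_s: 19.48
position: [0.5599, 0.1703, 0.0292]
tool_rot: [[-0.196, 0.981, 0.0], [0.981, 0.196, 0.0], [-0.0, 0.0, -1.0]]
ft_force: [-1.5, 0.3, 5.7]
grip_width: 0.0312
gripper_force: 29.7
```

step_arm:
  targets:
    - [[0,0,-0.02],[0,0,0]]
    - [[0,0,-0.06],[0,0,0]]
    - [[0,0,-0.12],[0,0,0]]
    - [[0,0,-0.2],[0,0,0]]
    - [[0,0,-0.3],[0,0,0]]
    - [[0,0,-0.4],[0,0,0]]
    - [[0,0,-0.48],[0,0,0]]
    - [[0,0,-0.53],[0,0,0]]
    - [[0,0,-0.56],[0,0,0]]
    - [[0,0,-0.56],[0,0,0]]

```text
time_s: 20.32
position: [0.5603, 0.1703, 0.1985]
tool_rot: [[-0.196, 0.981, 0.003], [0.981, 0.196, 0.0], [-0.0, 0.003, -1.0]]
ft_force: [-0.1, 1.0, -0.8]
grip_width: 0.0314
gripper_force: 29.8
```

```bash
python3 - <<'E'
from h import *
o=env.observe(); print(o['position'],o['grip_width'],o['gripper_force'],o['ft_force'])
print(need([.5495,-.1695,.19],9.3))
E
```

```text
[0.56034188 0.17030354 0.19853727] 0.03140630106063587 29.805257320404053 [-0.08685053  0.98373951 -0.75694526]
(array([-1.104, -0.257,  0.028]), array([0.004, 0.   , 0.044]))
```

step_arm:
  targets:
    - [[-0.03,-0.007,0],[0,0,0]]
    - [[-0.08,-0.018,0],[0,0,0]]
    - [[-0.15,-0.035,0],[0,0,0]]
    - [[-0.22,-0.05,0],[0,0,0]]
    - [[-0.29,-0.067,0],[0,0,0]]
    - [[-0.36,-0.084,0],[0,0,0]]
    - [[-0.42,-0.098,0],[0,0,0]]
    - [[-0.48,-0.112,0],[0,0,0]]
    - [[-0.54,-0.126,0],[0,0,0]]
    - [[-0.6,-0.14,0],[0,0,0]]

```text
time_s: 21.15
position: [0.553, -0.0159, 0.1951]
tool_rot: [[-0.196, 0.981, -0.003], [0.981, 0.196, 0.001], [0.001, -0.003, -1.0]]
ft_force: [1.0, 0.3, -0.3]
grip_width: 0.0314
gripper_force: 29.8
```

step_arm:
  targets:
    - [[-0.07,-0.016,0],[0,0,0]]
    - [[-0.14,-0.032,0],[0,0,0.01]]
    - [[-0.21,-0.048,0],[0,0,0.02]]
    - [[-0.28,-0.065,0],[0,0,0.03]]
    - [[-0.35,-0.081,0],[0,0,0.044]]
    - [[-0.41,-0.095,0],[0,0,0.044]]
    - [[-0.46,-0.107,0],[0,0,0.044]]
    - [[-0.49,-0.114,0],[0,0,0.044]]
    - [[-0.504,-0.117,0],[0,0,0.044]]
    - [[-0.504,-0.117,0],[0,0,0.044]]

```text
time_s: 21.98
position: [0.5487, -0.1702, 0.1959]
tool_rot: [[-0.161, 0.987, -0.001], [0.987, 0.161, 0.001], [0.001, -0.001, -1.0]]
ft_force: [0.3, -0.5, 0.3]
grip_width: 0.031
gripper_force: 29.8
```

```bash
python3 - <<'E'
from h import *
o=env.observe(); print(o['position'],o['grip_width'],o['gripper_force'],o['ft_force'])
print(need([.5495,-.1695,.0242],9.3))
E
```

```text
[ 0.54870806 -0.17023766  0.19590176] 0.03101862726119139 29.807221591472626 [ 0.28629029 -0.46231262  0.26378405]
(array([0.001, 0.004, 0.572]), array([-0.002, -0.001, -0.001]))
```

step_arm:
  targets:
    - [[0,0.002,0.06],[0,0,0]]
    - [[0,0.002,0.15],[0,0,0]]
    - [[0,0.002,0.25],[0,0,0]]
    - [[0,0.002,0.34],[0,0,0]]
    - [[0,0.002,0.42],[0,0,0]]
    - [[0,0.002,0.48],[0,0,0]]
    - [[0,0.002,0.52],[0,0,0]]
    - [[0,0.002,0.545],[0,0,0]]
    - [[0,0.002,0.56],[0,0,0]]
    - [[0,0.002,0.56],[0,0,0]]

```text
time_s: 22.82
position: [0.5496, -0.169, 0.0283]
tool_rot: [[-0.162, 0.987, -0.001], [0.987, 0.162, 0.001], [0.001, -0.001, -1.0]]
ft_force: [0.4, -0.2, -1.1]
grip_width: 0.0315
gripper_force: 29.8
```

step_arm:
  targets:
    - [[0,0,0.003],[0,0,0]]
    - [[0,0,0.006],[0,0,0]]
    - [[0,0,0.009],[0,0,0]]
    - [[0,0,0.012],[0,0,0]]
    - [[0,0,0.015],[0,0,0]]
    - [[0,0,0.017],[0,0,0]]
    - [[0,0,0.017],[0,0,0]]

```text
time_s: 23.4
position: [0.5498, -0.1696, 0.0243]
tool_rot: [[-0.162, 0.987, 0.0], [0.987, 0.162, -0.0], [-0.0, 0.0, -1.0]]
ft_force: [-1.8, 0.8, 3.8]
grip_width: 0.0316
gripper_force: 30.2
```

Contact again. I'll release and head for the square pot.

step_arm:
  targets:
    - [[0,0,0],[0,0,0]]
    - [[0,0,0],[0,0,0]]
    - [[0,0,0],[0,0,0]]
    - [[0,0,0],[0,0,0]]
  jaw: 60

```text
time_s: 23.73
position: [0.5497, -0.1695, 0.0236]
tool_rot: [[-0.162, 0.987, -0.0], [0.987, 0.162, 0.0], [0.0, -0.0, -1.0]]
ft_force: [0.5, -0.2, -0.3]
grip_width: 0.0599
gripper_force: 0.0
```

step_arm:
  targets:
    - [[0,0,-0.06],[0,0,0]]
    - [[0,0,-0.15],[0,0,0]]
    - [[0,0,-0.27],[0,0,0]]
    - [[0,0,-0.39],[0,0,0]]
    - [[0,0,-0.5],[0,0,0]]
    - [[0,0,-0.57],[0,0,0]]
    - [[0,0,-0.57],[0,0,0]]
    - [[0,0,-0.57],[0,0,0]]

```text
time_s: 24.4
position: [0.5499, -0.1696, 0.1954]
tool_rot: [[-0.162, 0.987, 0.002], [0.987, 0.162, -0.001], [-0.001, 0.002, -1.0]]
ft_force: [-0.2, -0.0, -0.5]
grip_width: 0.0602
gripper_force: 0.0
```

```bash
python3 - <<'E'
from h import *
o=env.observe(); print(o['position'],o['time_s'])
tops({'tin':(.571,-.304,.048),'jar':(.5605,-.237,.066),'bottle':(.55,-.17,.08)})
print(need([.573,.108,.19],25.8))
E
```

```text
[ 0.54987154 -0.16962868  0.1954196 ] 24.4
tin 1551 (((0.5738115906715393, -0.3046499490737915), (0.04711303487420082, 0.04690590128302574), 5.143777847290039), np.float64(0.048393190450679247))
jar 1431 (((0.5623899102210999, -0.23602698743343353), (0.03935824707150459, 0.03875322267413139), 10.264862060546875), np.float64(0.06609597715467347))
bottle 427 (((0.5506612658500671, -0.16991280019283295), (0.017379026859998703, 0.017941147089004517), 9.065058708190918), np.float64(0.08023003881673402))
(array([0.9  , 0.227, 0.014]), array([-0.001, -0.001, -0.366]))
```

step_arm:
  targets:
    - [[0.1,0.025,0],[0,0,0]]
    - [[0.22,0.055,0],[0,0,-0.04]]
    - [[0.34,0.085,0],[0,0,-0.1]]
    - [[0.46,0.115,0],[0,0,-0.17]]
    - [[0.58,0.145,0],[0,0,-0.24]]
    - [[0.7,0.175,0],[0,0,-0.31]]
    - [[0.8,0.2,0],[0,0,-0.366]]
    - [[0.87,0.22,0],[0,0,-0.366]]
    - [[0.9,0.227,0],[0,0,-0.366]]
    - [[0.9,0.227,0],[0,0,-0.366]]
  jaw: 85

```text
time_s: 25.28
position: [0.5726, 0.1095, 0.1932]
tool_rot: [[-0.437, 0.899, -0.003], [0.899, 0.437, 0.0], [0.001, -0.002, -1.0]]
ft_force: [0.1, 0.6, 0.5]
grip_width: 0.0853
gripper_force: 0.0
```

```bash
python3 - <<'E'
from h import *
tops({'sq':(.573,.108,.063)})
o=env.observe(); print(o['position'],o['time_s'])
print(need([.573,.108,.026],25.8))
E
```

```text
sq 1630 (((0.5726632475852966, 0.10794880986213684), (0.03381364420056343, 0.03395340219140053), 26.425914764404297), np.float64(0.06317522123352734))
[0.57280805 0.10800566 0.19346483] 25.3333
(array([-0.001,  0.002,  0.558]), array([-0.003, -0.001,  0.001]))
```

step_arm:
  targets:
    - [[0,0,0.1],[0,0,0]]
    - [[0,0,0.2],[0,0,0]]
    - [[0,0,0.3],[0,0,0]]
    - [[0,0,0.38],[0,0,0]]
    - [[0,0,0.45],[0,0,0]]
    - [[0,0,0.51],[0,0,0]]
    - [[0,0,0.545],[0,0,0]]
    - [[0,0,0.556],[0,0,0]]
    - [[0,0,0.556],[0,0,0]]
    - [[0,0,0.556],[0,0,0]]

```text
time_s: 26.17
position: [0.5737, 0.1074, 0.0287]
tool_rot: [[-0.434, 0.901, 0.001], [0.901, 0.434, -0.0], [-0.001, 0.001, -1.0]]
ft_force: [-0.3, 0.4, 0.5]
grip_width: 0.0848
gripper_force: 0.0
```

step_arm:
  targets:
    - [[0,0,0],[0,0,0]]
    - [[0,0,0],[0,0,0]]
    - [[0,0,0],[0,0,0]]
    - [[0,0,0],[0,0,0]]
    - [[0,0,0],[0,0,0]]
    - [[0,0,0],[0,0,0]]
    - [[0,0,0],[0,0,0]]
    - [[0,0,0],[0,0,0]]
    - [[0,0,0],[0,0,0]]
  jaw: 22
  grip_force: 30

```text
time_s: 26.92
position: [0.5734, 0.1079, 0.0285]
tool_rot: [[-0.435, 0.9, 0.001], [0.9, 0.435, -0.0], [-0.0, 0.001, -1.0]]
ft_force: [-1.4, 0.5, 5.7]
grip_width: 0.0356
gripper_force: 31.7
```

step_arm:
  targets:
    - [[0,0,-0.02],[0,0,0]]
    - [[0,0,-0.06],[0,0,0]]
    - [[0,0,-0.12],[0,0,0]]
    - [[0,0,-0.2],[0,0,0]]
    - [[0,0,-0.3],[0,0,0]]
    - [[0,0,-0.4],[0,0,0]]
    - [[0,0,-0.48],[0,0,0]]
    - [[0,0,-0.53],[0,0,0]]
    - [[0,0,-0.56],[0,0,0]]
    - [[0,0,-0.56],[0,0,0]]

```text
time_s: 27.75
position: [0.5736, 0.108, 0.1976]
tool_rot: [[-0.435, 0.9, 0.003], [0.9, 0.435, -0.0], [-0.001, 0.003, -1.0]]
ft_force: [1.0, -0.6, -0.9]
grip_width: 0.0359
gripper_force: 31.0
```

```bash
python3 - <<'E'
from h import *
o=env.observe(); print(o['position'],o['grip_width'],o['gripper_force'],o['ft_force'])
print(need([.538,-.1025,.19],9.3))
E
```

```text
[0.57364868 0.10796335 0.19757822] 0.0358774950299792 30.969809889793396 [ 0.96420199 -0.60307701 -0.88547395]
(array([-0.58 , -0.412,  0.025]), array([0.004, 0.001, 0.367]))
```

step_arm:
  targets:
    - [[-0.03,-0.02,0],[0,0,0]]
    - [[-0.09,-0.065,0],[0,0,0.04]]
    - [[-0.17,-0.12,0],[0,0,0.1]]
    - [[-0.25,-0.18,0],[0,0,0.16]]
    - [[-0.33,-0.235,0],[0,0,0.22]]
    - [[-0.41,-0.29,0],[0,0,0.28]]
    - [[-0.48,-0.34,0],[0,0,0.33]]
    - [[-0.54,-0.385,0],[0,0,0.367]]
    - [[-0.58,-0.412,0],[0,0,0.367]]
    - [[-0.58,-0.412,0],[0,0,0.367]]

```text
time_s: 28.58
position: [0.5364, -0.1055, 0.1942]
tool_rot: [[-0.158, 0.987, -0.003], [0.987, 0.158, 0.0], [0.001, -0.003, -1.0]]
ft_force: [0.0, -0.1, -2.0]
grip_width: 0.0358
gripper_force: 31.0
```

```bash
python3 - <<'E'
from h import *
get_image('wrist')
o=env.observe(); print(o['position'],o['grip_width'],o['gripper_force'],o['ft_force'])
print(need([.538,-.1025,.0235],9.3))
E
```

```text
[ 0.53670096 -0.10392154  0.19441925] 0.035540649897619445 30.954784154891968 [ 0.02289882 -0.5108811  -1.94668547]
(array([0.003, 0.006, 0.57 ]), array([-0.003, -0.002, -0.004]))
```

step_arm:
  targets:
    - [[0,0.002,0.06],[0,0,0]]
    - [[0,0.002,0.15],[0,0,0]]
    - [[0,0.002,0.25],[0,0,0]]
    - [[0,0.002,0.34],[0,0,0]]
    - [[0,0.002,0.42],[0,0,0]]
    - [[0,0.002,0.48],[0,0,0]]
    - [[0,0.002,0.52],[0,0,0]]
    - [[0,0.002,0.54],[0,0,0]]
    - [[0,0.002,0.555],[0,0,0]]
    - [[0,0.002,0.555],[0,0,0]]

```text
time_s: 29.47
position: [0.5379, -0.1019, 0.0288]
tool_rot: [[-0.162, 0.987, -0.001], [0.987, 0.162, 0.001], [0.001, -0.001, -1.0]]
ft_force: [-1.0, 0.0, -1.4]
grip_width: 0.0351
gripper_force: 31.0
```

step_arm:
  targets:
    - [[0,0,0.003],[0,0,0]]
    - [[0,0,0.006],[0,0,0]]
    - [[0,0,0.009],[0,0,0]]
    - [[0,0,0.012],[0,0,0]]
    - [[0,0,0.015],[0,0,0]]
    - [[0,0,0.017],[0,0,0]]
    - [[0,0,0.017],[0,0,0]]

```text
time_s: 30.05
position: [0.5382, -0.1025, 0.0243]
tool_rot: [[-0.161, 0.987, -0.0], [0.987, 0.161, 0.0], [0.0, -0.0, -1.0]]
ft_force: [0.3, -0.0, -0.8]
grip_width: 0.0352
gripper_force: 31.0
```

step_arm:
  targets:
    - [[0,0,0.003],[0,0,0]]
    - [[0,0,0.006],[0,0,0]]
    - [[0,0,0.006],[0,0,0]]
    - [[0,0,0.006],[0,0,0]]

```text
time_s: 30.38
position: [0.5383, -0.1025, 0.0234]
tool_rot: [[-0.161, 0.987, 0.001], [0.987, 0.161, -0.0], [-0.001, 0.001, -1.0]]
ft_force: [-2.4, 1.2, 8.4]
grip_width: 0.0355
gripper_force: 32.1
```

step_arm:
  targets:
    - [[0,0,0],[0,0,0]]
    - [[0,0,0],[0,0,0]]
    - [[0,0,0],[0,0,0]]
    - [[0,0,0],[0,0,0]]
  jaw: 62

```text
time_s: 30.72
position: [0.5382, -0.1024, 0.0224]
tool_rot: [[-0.161, 0.987, -0.0], [0.987, 0.161, 0.0], [0.0, -0.0, -1.0]]
ft_force: [-0.2, 1.1, 0.1]
grip_width: 0.0619
gripper_force: 0.0
```

step_arm:
  targets:
    - [[0,0,-0.06],[0,0,0]]
    - [[0,0,-0.15],[0,0,0]]
    - [[0,0,-0.27],[0,0,0]]
    - [[0,0,-0.39],[0,0,0]]
    - [[0,0,-0.5],[0,0,0]]
    - [[0,0,-0.57],[0,0,0]]
    - [[0,0,-0.57],[0,0,0]]
    - [[0,0,-0.57],[0,0,0]]

```text
time_s: 31.38
position: [0.5384, -0.1025, 0.1941]
tool_rot: [[-0.161, 0.987, 0.002], [0.987, 0.161, -0.001], [-0.001, 0.002, -1.0]]
ft_force: [1.0, 0.1, -0.0]
grip_width: 0.0617
gripper_force: 0.0
```

step_arm:
  targets:
    - [[0.12,0,0],[0,0,0]]
    - [[0.24,0,0],[0,0,0]]
    - [[0.36,0,0],[0,0,0]]
    - [[0.48,0,0],[0,0,0]]
    - [[0.55,0,0],[0,0,0]]
    - [[0.6,0,0],[0,0,0]]
    - [[0.6,0,0],[0,0,0]]
    - [[0.6,0,0],[0,0,0]]

```text
time_s: 32.05
position: [0.5087, 0.0755, 0.1923]
tool_rot: [[-0.163, 0.987, -0.002], [0.987, 0.163, -0.0], [0.0, -0.002, -1.0]]
ft_force: [0.5, -0.6, -0.0]
grip_width: 0.0619
gripper_force: 0.0
```

```bash
sed -i "s/def tops(L):/def tops(L,cam='wrist'):/; s/d=grab('wrist'); P=/d=grab(cam); P=/" h.py; python3 - <<'E'
from h import *
L={'tin':(.571,-.304,.048),'jar':(.5605,-.237,.066),'bottle':(.55,-.17,.08),'sq':(.538,-.1025,.058)}
tops(L,'top'); d=tops(L,'side'); save(d,'end.png')
E
```

```text
tin 547 (((0.5706828832626343, -0.30579257011413574), (0.0464448481798172, 0.04750094190239906), 41.503692626953125), np.float64(0.048339957243382026))
jar 371 (((0.559515655040741, -0.23619167506694794), (0.037723783403635025, 0.037828028202056885), 11.470091819763184), np.float64(0.06596276576331017))
bottle 88 (((0.5491852760314941, -0.1697717010974884), (0.017956417053937912, 0.01613835245370865), 87.24585723876953), np.float64(0.07974443298702466))
sq 368 (((0.5376672744750977, -0.10207676887512207), (0.034098487347364426, 0.03433303162455559), 9.097484588623047), np.float64(0.05806416453809493))
tin 0 False
jar 0 False
bottle 0 False
sq 204 (((0.5358971953392029, -0.10175402462482452), (0.033695902675390244, 0.03704563155770302), 10.484307289123535), np.float64(0.05834290486815097))
```

View pics/end.png

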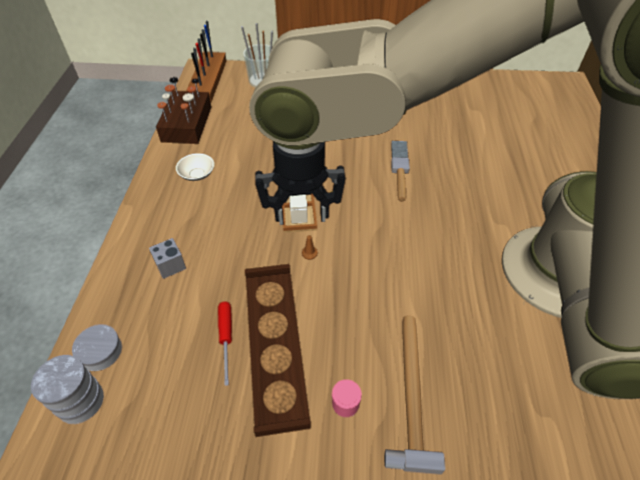

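The side view shows all four pads empty at (270,293) to (280,397) and the square pot in the nearest compartment at (298,208), with the gripper clear of it. The top view has all four pot tops at their standing-flat heights (48, 66, 80, 58 mm) and within a few mm of the compartment centres.

```bash
python3 -c "
from rig import close_job
print(close_job())"
```

```text
the job is handed in; nothing more can be done
None
```

All four pots stand flat in the tray in reverse order (left to right: square pot, bottle, jar, tin), each within a few mm of its compartment's centre, and the job was handed in at about 32 s; no verdict came back.

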